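# Press a drilled concrete core into the V-block of a pulse test rig

## Task

Take the black grip on the test rig's end slide and slide it away from the V-block all the way to its end stop, so that the rig is open to full length. Then pick the drilled concrete core out of its wooden cradle, lay it lengthwise in the middle of the V-block, between the probe and the slide, and press it down with about 15 N so that it bears on both flanks of the V; never press or bang it harder than 50 N. Finish while still holding it pressed down like that, with the slide still at its stop, and leave the other loose things on the bench where they are.

Things in the scene. Friction and masses are not known exactly. Their poses are not given: they have to be found in the camera images.
- core_mid (a point): middle of the drilled concrete core: a grey cylinder with exposed stones, 46 mm diameter, 120 mm long, 0.4 to 0.6 kg, lying at first in a low wooden cradle (base 130 x 56 x 6 mm; chocks near its ends reach 14 mm above the bench, the middle 60 mm are free), its axis 29 mm above the bench. On the axis half-way along; x runs along the cylinder (either way), roll is arbitrary.
- core: the same core; its origin is on its curved surface, 23 mm from the axis, half-way along. Use core_mid to grasp it.
- v_seat (a point): where the core's middle belongs: the point on the axis of a core seated in the rig's V-block, half-way along the V, 62 mm above the bench. x runs along the V towards the slide, z up. The fixed round probe's face stands 70 mm away towards -x (its top 81 mm above the bench); the slide's end face stands 70 mm away towards +x when the slide is at its stop.
- v_left: steel flanks of the 90 degree V on the +y side of v_seat, part of the fixed rig; origin 62 mm under v_seat. The V is two saddles, each 28 mm long, from 26 to 54 mm either side of v_seat along x, 68 mm wide over all, rims 53.5 mm above the bench. The 52 mm gap between them is open down to the base plate (12 mm above the bench): fingers can reach down there beside the core.
- v_right: steel flanks of the V on the -y side of v_seat, likewise; same origin.
- slide (a joint): position of the end slide in m: 0 is fully in over the V, 0.045 is the end stop, away from the V (towards +x of v_seat). It starts between 0 and 0.018, rubs with about 2 N and stays where it is left. Short of its stop it occupies the room that the core needs.
- slide_grip (a point): middle of the upright black grip on the aluminium slide, 101.5 mm above the bench: 24 mm along the slide, 20 mm across it, 38 mm tall (80 to 118 mm above the bench); the slide's bar under it is 34 mm wide. The grip lies 83 mm + the joint value from v_seat towards +x. Axes as v_seat: the grip moves along x.
- offcut_mid (a point): bystander: concrete offcut disc standing on the bench, 46 mm diameter, 35 mm tall; its middle
- calbar_mid (a point): bystander: upright aluminium calibration bar, 30 mm diameter, 50 mm tall; its middle
- gel_mid (a point): bystander: small jar, 40 mm diameter, 55 mm tall; its middle
- brush_grip (a point): bystander: brush lying on the bench; its handle
- driver_grip (a point): bystander: screwdriver lying on the bench; its handle
- collar_mid (a point): bystander: steel collar lying flat, 80 mm outside diameter, 25 mm high; its middle
- tin_mid (a point): bystander: steel tin, 60 mm diameter, 60 mm tall; its middle
Not all that is in view belongs to the job. Leave any turquoise look-alike of the core alone.

How it is judged (in metres and radians):
On the way, in this order (a step that is already met when the one before it is completed fails the run):
1. the slide is at its end stop (within 3 mm) (value of joint slide above 0.042 m), for 0.2 s.
2. the core is lifted clear of its cradle (height (world z) of core_mid above 0.07 m), for 0.2 s.
3. the core lies in the V-block with the slide still at its stop (x of core_mid in the frame of v_seat between -0.0095 and 0.0095 m and y of core_mid in the frame of v_seat between -0.003 and 0.003 m and z of core_mid in the frame of v_seat between -0.003 and 0.003 m and angle between the x axis of core_mid and the x axis of v_seat, either way round below 0.04 rad and value of joint slide above 0.042 m), for 0.2 s.
At the end, for the whole second after the job is handed in: Slide within 3 mm of its stop; core at rest in the V, its middle within 9.5 mm of the V's middle along it and 3 mm across and in height, parallel within 0.04 rad; touched by the robot with over 3 N and each flank of the V carrying over 6 N (weight alone gives at most 4 N) (all of step 3 and contact force between core and v_left above 6 N and contact force between core and v_right above 6 N and (contact force between core and the fingers above 3 N or contact force between core and the arm above 3 N) and linear speed of core below 0.02 m/s); the arm keeps its last pose, push and grip.
It fails at once if the core is pressed or banged on a flank of the V with more than 50 N (contact force between core and v_left above 50 N or contact force between core and v_right above 50 N).
It fails at once if another loose thing is moved by more than 30 mm (distance of any of offcut_mid, calbar_mid, gel_mid, brush_grip, driver_grip, collar_mid, tin_mid from where it was at the start of the episode above 0.03 m).
It also fails if it takes over 51 s, if anything falls off the work surface, if the arm or the gripper's body presses on something with over 40 N, if the wrist force passes 120 N, or if a joint passes its speed limit or range.

## Robot

A 7-joint arm with a two-finger parallel gripper is mounted at the origin on the work surface. World frame = base frame: x ahead of the robot, y to its left, z up, the work surface at z = 0. Lengths are in m, angles in degrees, forces in N, time in s.
With the tool pointing down it reaches from about 0.425 to 0.875 m from the base axis. Payload 4.7 kg.
Tool frame: the origin (TCP) lies midway between the tips of the shut fingers; the grasp point (between the pads) lies 19 mm behind it; z points along the fingers, x is the direction in which the jaws open and shut, and the axes are right-handed (so a half turn about z gives the same grasp; the last joint's range is limited). The gripper opens to 87 mm and grips with 3 to 60 N. Pads are 19 mm wide; open, the fingers measure 117 mm over their backs; the gripper's body (75 mm by 190 mm) begins 51 mm behind the grasp point.
Start: joints at [0.808, 18.392, -4.016, 83.108, 1.295, 78.541, -3.26], TCP at [0.65, -0, 0.223] pointing down, gripper open.
Joint ranges: [-163.93, 163.93], [-17.29, 119.83], [-79.2, 71.16], [3.27, 140.29], [-89.18, 269.18], [5.43, 117.66], [-154.24, 154.24]. Speed limits (degrees/s): [147.25, 147.25, 180, 180, 180, 180, 180].

## Interface

Orientations are given as [roll, pitch, yaw] about the fixed x, y, z axes, in that order (R = Rz(yaw) Ry(pitch) Rx(roll)).
In Python, from cell import telemetry, optics, env gives the robot as it stands.
- The arm moves only by the tool arm_command, never from a script. Its arguments are lists of equal length, an entry for each row: "translation": the shift along the tool's x, y, z in cm, a list of three; "twist": the turn about the tool's z in degrees. In form: {"translation": [[x, y, z], ...], "twist": [twist, ...]}. A call has 1 to 10 rows; each row shifts and turns the pose as measured when the row begins, along the tool's axes as they then stand; what a row does not reach is not made up. A row lasts 1/8 s, in which the tool goes at most 62.5 mm and 10.7 degrees, less where a joint would pass 70% of its speed; a pose out of reach is approached as far as the arm can. A call is refused whole if a number of a shift passes 6.25 or a number of a turn 10.7, either way. A call with a gripper value outside its range is refused whole. "grip" is the opening in per cent of the stroke, from 0 (shut) to 100 (fully open), set as the call begins (left out, the last holds). The fingers move at their own pace and stop on an object; "force" is the grip in N (left out, the last holds). Time passes only in rows, so rows that do not move let the fingers close. It gives the time, the measured TCP pose, the force and the opening at its end, in the units of the state.
- telemetry.get_obs(): the state, without advancing time (a new reading comes with each control period).
- optics.read_camera(name): name is "scene" or "side" or "wrist"; returns a dict with "img" (384x512x3 uint8, blue, green, red), "fx", "fy", "cx", "cy" (pixels), "extrinsics" (4x4, takes a point from camera to world coordinates); the wrist camera has in their place "hand_eye" (4x4, takes a point from camera to tool coordinates, whose origin is the TCP and whose axes are the tool frame's). Camera axes: x right, y up, looking along -z (the intrinsics and any distortion apply to the point x, -y, -z); pixel columns grow to the right and rows downward; lengths in m; the calibration is good to about 2 mm. A picture is of the moment at which its call begins: read the wrist's pose just before it. There is no depth.
- env.sign_off(): hands the job in, once; it reports no verdict.
The state is a dict: "time_s": time; "qpos": joint angles; "joint_velocities": joint speeds; "effort": joint torques, N m; "tool_pos": TCP position; "tool_rot": TCP orientation; "force": force on the tool from outside, world axes, zero at the start; "wrist_torque": the same for the moment, N m; "grip_width": finger opening in m.
Only numpy, scipy, OpenCV 4.12 (cv2) and the standard library are available. Lean on these libraries where they do the work, as an engineer would, in place of code of your own. Each camera call takes 0.05 s, during which the arm holds its last target. There are 200 camera calls.

## Working session

There is one attempt and no reset: what is moved stays moved. The work goes in short steps, Python scripts to look and compute and a tool call to move; the robot and the scene stay as the last step left them, time stands still between calls to the robot, and variables do not carry over. Pictures are saved under pics/ and viewed, about 8 in all and at most 12, crops included, and the job is handed in when it is done.

Besides the shell and the picture viewer there is one more tool, called as name(argument=value, ...) on one line, values as JSON. arm_command: Moves the arm, as the interface text tells. Its arguments: {"type":"object","properties":{"translation":{"type":"array","items":{"type":"array","items":{"type":"number"}}},"twist":{"type":"array","items":{"type":"number"}},"grip":{"type":"number"},"force":{"type":"number"}},"required":["translation","twist"]}

```bash
mkdir -p pics
cat > h.py <<'E'
import numpy as np, cv2
from cell import telemetry, optics, env
from scipy.spatial.transform import Rotation as R
def T():
    o=telemetry.get_obs(); M=np.eye(4); 
    M[:3,:3]=R.from_euler('xyz',o['tool_rot'],degrees=True).as_matrix(); M[:3,3]=o['tool_pos']; return M,o
def cam(n):
    M,o=T(); c=optics.read_camera(n)
    c['X']=M@c['hand_eye'] if n=='wrist' else c['extrinsics']; c['X']=np.array(c['X']); return c
def ray(c,u,v,z):
    d=np.array([(u-c['cx'])/c['fx'],-(v-c['cy'])/c['fy'],-1.]); d=c['X'][:3,:3]@d; p=c['X'][:3,3]
    return p+d*(z-p[2])/d[2]
def px(c,P):
    q=np.linalg.inv(c['X'])@np.r_[P,1]; return c['cx']+c['fx']*q[0]/-q[2], c['cy']-c['fy']*q[1]/-q[2]
def save(c,f): 
    import pickle; cv2.imwrite('pics/'+f+'.png',c['img']); pickle.dump({k:v for k,v in c.items()},open('pics/'+f+'.pkl','wb'))
def load(f):
    import pickle; return pickle.load(open('pics/'+f+'.pkl','rb'))
E
python3 - <<'E'
from h import *
print(T()[1])
for n in ['scene','side','wrist']:
    c=cam(n); save(c,n+'0'); print(n,[k for k in c],c['fx'],c['cx'],np.round(c['X'],3).tolist())
a=[load(n+'0')['img'] for n in ['scene','side','wrist']]
cv2.imwrite('pics/a.png',cv2.resize(a[0],(796,597),interpolation=cv2.INTER_CUBIC))
cv2.imwrite('pics/b.png',cv2.resize(a[1],(796,597),interpolation=cv2.INTER_CUBIC))
E
```

```text
{'time_s': 0.0, 'qpos': array([ 0.80764855, 18.43866474, -4.01581016, 83.17369485,  1.29577926,
       78.54107115, -3.26169751]), 'joint_velocities': array([-0.00097726,  0.0533872 , -0.0044449 ,  0.03379105, -0.07330829,
        0.04468962, -0.02686556]), 'effort': array([-2.58547143e-04, -4.91284704e+01, -4.03903294e-01, -3.12526345e+01,
       -6.40594075e-02,  4.37659642e-02,  1.61017233e-04]), 'tool_pos': array([ 6.49453911e-01, -5.03276892e-05,  2.21476611e-01]), 'tool_rot': array([1.79993601e+02, 1.08143846e-01, 7.90756096e-04]), 'force': array([-0.15711234,  0.55570848, -0.16166699]), 'wrist_torque': array([-0.05511086,  0.00910116, -0.01427111]), 'grip_width': 0.08692919907843338}
scene ['img', 'fx', 'fy', 'cx', 'cy', 'extrinsics', 'X'] 449.43479229977856 255.17316904290456 [[-0.213, -0.525, 0.824, 1.318], [0.977, -0.123, 0.174, 0.184], [0.01, 0.842, 0.539, 0.61], [0.0, 0.0, 0.0, 1.0]]
side ['img', 'fx', 'fy', 'cx', 'cy', 'extrinsics', 'X'] 415.1426931603665 257.14391754069936 [[0.696, 0.505, -0.511, 0.058], [-0.718, 0.479, -0.504, -0.49], [-0.01, 0.718, 0.696, 0.75], [0.0, 0.0, 0.0, 1.0]]
wrist ['img', 'fx', 'fy', 'cx', 'cy', 'hand_eye', 'X'] 281.8172188254693 258.3439899900835 [[1.0, -0.0, 0.002, 0.65], [-0.0, 0.956, 0.294, 0.081], [-0.002, -0.294, 0.956, 0.384], [0.0, 0.0, 0.0, 1.0]]
```

View pics/a.png

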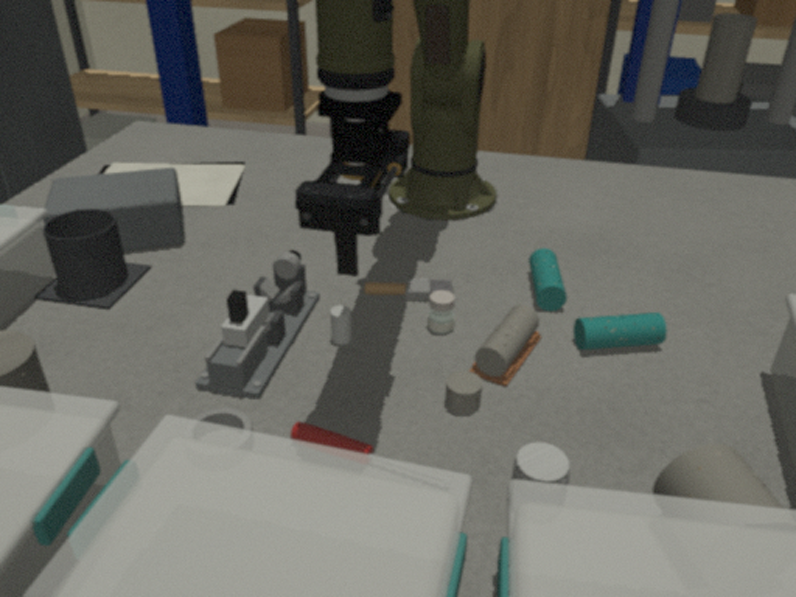

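View pics/b.png

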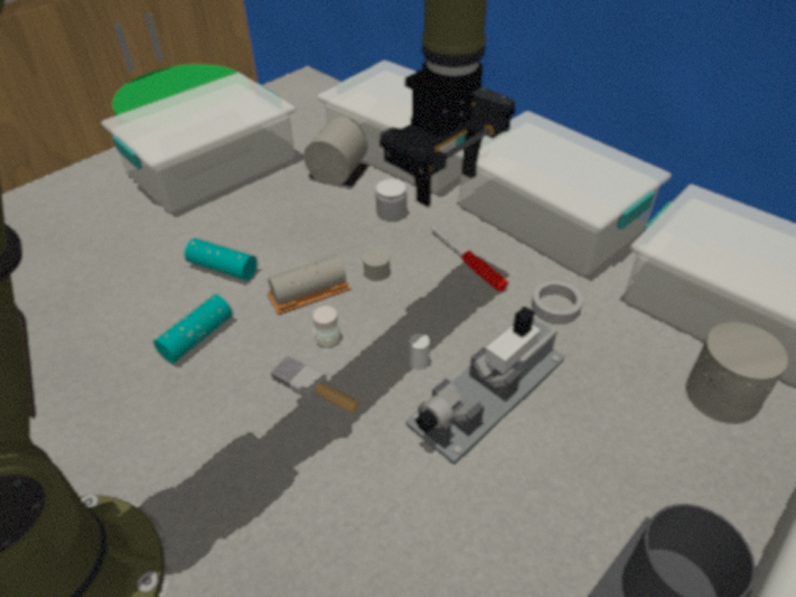

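The grey core lies in the orange-brown wooden cradle at scene (508,342) and side (308,283). The two turquoise cylinders and the big grey ones are look-alikes. The rig's black grip is at side (523,320) and scene (237,305). I'll enlarge the side view for both.

Run:
```python
from h import *
s=load('side0')['img']; w=load('scene0')['img']
f=lambda i,x,y,ww,hh:cv2.resize(i[y:y+hh,x:x+ww],(398,298),interpolation=cv2.INTER_CUBIC)
# side: rig crop x255-375,y190-280 ; core crop
a=f(s,252,190,120,90); b=f(s,160,150,80,60); c=f(w,120,155,100,75*1); d=f(w,290,185,80,60)
cv2.imwrite('pics/c.png',np.vstack([np.hstack([a,b]),np.hstack([c,d])]))
k=1.555
for n,u,v,z in [('grip side',523,320,.1015),('core side',308,283,.029)]:
    print(n,ray(load('side0'),u/k,v/k,z))
for n,u,v,z in [('grip sc',237,305,.1015),('core sc',508,342,.029)]:
    print(n,ray(load('scene0'),u/k,v/k,z))
```

```text
grip side [ 0.61969876 -0.17476041  0.1015    ]
core side [0.507787   0.16669954 0.029     ]
grip sc [ 0.61862207 -0.17633225  0.1015    ]
core sc [0.52031997 0.17493705 0.029     ]
```

View pics/c.png

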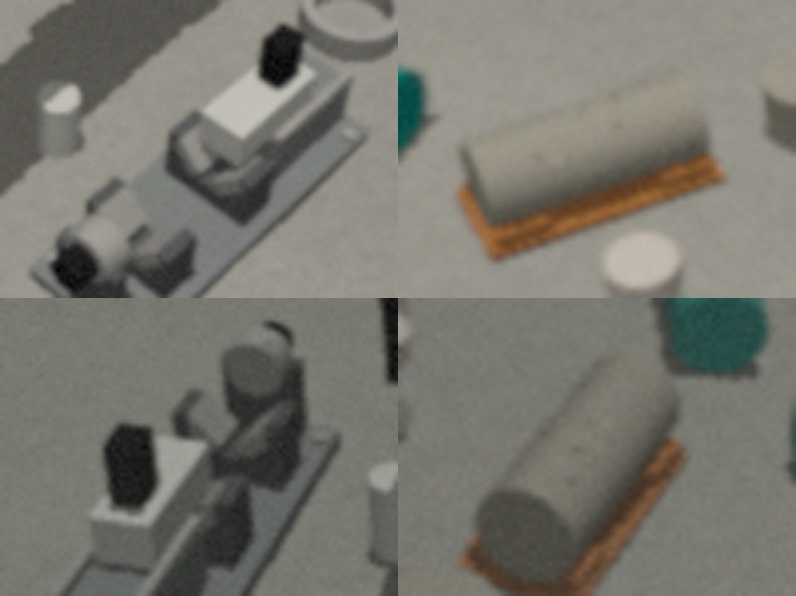

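The core is confirmed: grey, speckled, and in the wooden cradle. Next I'll get the yaws from the plate and cradle edges.

Run:
```python
from h import *
s=load('side0'); w=load('scene0')
A=lambda u,v:(252+u/3.317,190+v/3.31); B=lambda u,v:(160+(u-398)/4.975,150+v/4.967)
C=lambda u,v:(120+u/3.98,155+(v-298)/3.973); D=lambda u,v:(290+(u-398)/4.975,185+(v-298)/4.967)
def y(c,p,q,z):
    a,b=ray(c,*p,z),ray(c,*q,z); d=b-a; print(a,b,np.hypot(*d[:2]),np.degrees(np.arctan2(d[1],d[0])))
y(s,A(205,290),A(366,133),.012)
y(w,C(338,437),C(247,590),.012)
y(s,B(497,258),B(722,178),0.0)
y(w,D(590,590),D(685,455),0.0)
y(s,B(462,148),B(678,74),.048)
g=[ray(s,*A(281,54),.1015),ray(w,*C(131,467),.1015)];print(g)
```

```text
[ 0.4947688  -0.22197212  0.012     ] [ 0.67486575 -0.22186222  0.012     ] 0.1800969869948849 0.03496124049802211
[ 0.44133035 -0.12607073  0.012     ] [ 0.59856384 -0.12751901  0.012     ] 0.15724016373016458 -0.5277356437449015
[0.44591307 0.16930888 0.        ] [0.5653738  0.12978927 0.        ] 0.12582792203019486 -18.305082712847273
[0.56429954 0.18526723 0.        ] [0.45680391 0.22054156 0.        ] 0.11313527154885884 161.83292398532555
[0.45758406 0.20163809 0.048     ] [0.57104729 0.16534026 0.048     ] 0.11912781405238874 -17.73990316114226
[array([ 0.61898404, -0.17629472,  0.1015    ]), array([ 0.62313819, -0.17331474,  0.1015    ])]
```

arm_command(translation=[[-0.8,4.4,0],[-0.8,4.4,0],[-0.8,4.4,0],[-0.6,4.4,0],[0,0,0]], twist=[0,0,0,0,0], grip=100)

```text
time_s: 0.78
tool_pos: [0.618, -0.1799, 0.219]
tool_rot: [-180.0, 0.3, 0.2]
force: [0.0, 0.3, 0.6]
grip_width: 0.087
```

Run:
```python
from h import *
c=cam('wrist'); save(c,'w1'); print(T()[1]['tool_pos'],T()[1]['tool_rot'])
cv2.imwrite('pics/w1b.png',cv2.resize(c['img'],(796,597),interpolation=cv2.INTER_CUBIC))
```

```text
[ 0.61873135 -0.17658873  0.21892809] [-179.83700862    0.27642955    0.37535846]
```

View pics/w1b.png

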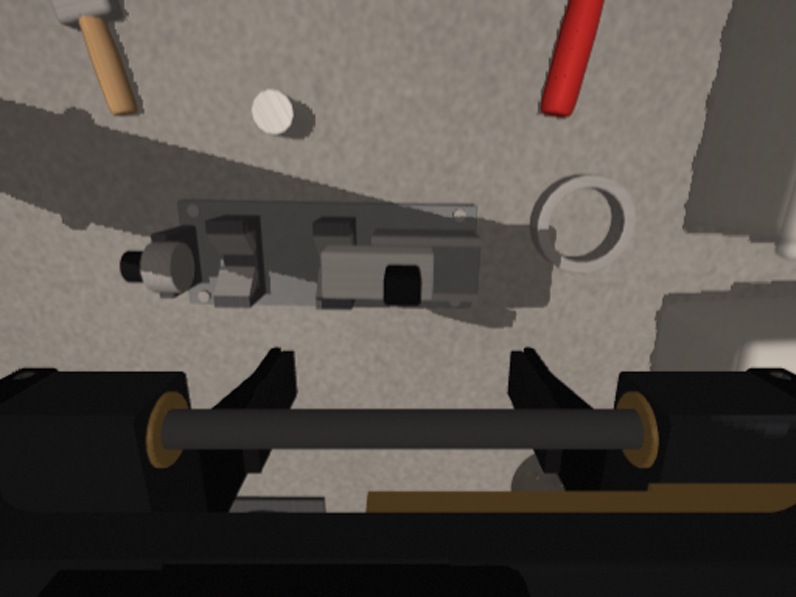

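Run:
```python
from h import *
c=load('w1'); k=796/512
for n,u,v,z in [('gripSW',386,305,.118),('gripSE',419,305,.118),('plate NW',180,201,.012),('plate NE',476,205,.012),('saddleL in S',257,305,.0535),('saddleR out',355,305,.0535),('probe face top',195,268,.07)]:
    print(n,np.round(ray(c,u/k,v/k,z),4))
print([np.array(px(c,[.6205,-.1745,z]))*k for z in(.118,.08)])
```

```text
gripSW [ 0.6075 -0.1839  0.118 ]
gripSE [ 0.6283 -0.1838  0.118 ]
plate NW [ 0.4333 -0.1284  0.012 ]
plate NE [ 0.6781 -0.1309  0.012 ]
saddleL in S [ 0.5032 -0.2051  0.0535]
saddleR out [ 0.5804 -0.2048  0.0535]
probe face top [ 0.4663 -0.1716  0.07  ]
[array([406.69583181, 290.82023284]), array([406.39085327, 276.02056985])]
```

arm_command(translation=[[0,-0.1,4],[0,-0.1,4],[0,0,3],[0,0,1.8],[0,0,0]], twist=[0,0,0,0,0])

```text
time_s: 1.45
tool_pos: [0.621, -0.1644, 0.0878]
tool_rot: [-179.5, 0.1, 1.0]
force: [0.9, 1.0, -0.1]
grip_width: 0.0873
```

arm_command(translation=[[0,0.9,0],[0,0,0]], twist=[0,0])

```text
time_s: 1.7
tool_pos: [0.623, -0.174, 0.0903]
tool_rot: [-179.6, -0.1, 1.0]
force: [0.4, -0.5, 0.3]
grip_width: 0.0874
```

arm_command(translation=[[0,0,0],[0,0,0],[0,0,0],[0,0,0]], twist=[0,0,0,0], grip=0, force=20)

```text
time_s: 2.2
tool_pos: [0.6243, -0.1745, 0.0927]
tool_rot: [-179.6, -0.3, 1.0]
force: [0.1, -0.3, 1.3]
grip_width: 0.0547
```

arm_command(translation=[[0,0,0.2],[0,0,0.2],[0,0,0.1],[0,0,0.05],[0,0,0.05]], twist=[0,0,0,0,0])

```text
time_s: 2.82
tool_pos: [0.6234, -0.1746, 0.0871]
tool_rot: [-179.6, -0.2, 0.9]
force: [-1.4, 0.2, 4.5]
grip_width: 0.024
```

arm_command(translation=[[1,0,0],[1,0,0],[1,0,0],[0.8,0,0]], twist=[0,0,0,0])

```text
time_s: 3.32
tool_pos: [0.6517, -0.175, 0.0864]
tool_rot: [-179.5, 1.4, 0.8]
force: [-32.8, 3.9, 25.4]
grip_width: 0.0243
```

arm_command(translation=[[0,0,-0.1],[0.3,0,-0.1]], twist=[0,0])

```text
time_s: 3.58
tool_pos: [0.6513, -0.175, 0.0867]
tool_rot: [-179.4, 2.0, 0.7]
force: [-14.2, 0.7, 4.4]
grip_width: 0.024
```

arm_command(translation=[[0,0,0],[0,0,0],[0,0,0]], twist=[0,0,0], grip=100)

```text
time_s: 3.95
tool_pos: [0.6541, -0.1742, 0.0856]
tool_rot: [-179.4, 1.8, 0.8]
force: [-0.7, 0.4, -0.2]
grip_width: 0.047
```

arm_command(translation=[[0,0,-4],[0,0,-4],[-2,0,-4],[-3,0,-2],[0,0,0]], twist=[0,0,0,0,0])

```text
time_s: 4.58
tool_pos: [0.6103, -0.1753, 0.2305]
tool_rot: [-179.4, 1.6, 1.0]
force: [-0.0, 0.6, 0.5]
grip_width: 0.0862
```

Run:
```python
from h import *
c=cam('wrist'); save(c,'w2'); o=T()[1];print(o['tool_pos'],o['tool_rot'],o['force'])
cv2.imwrite('pics/w2b.png',cv2.resize(c['img'][100:275,90:360],(796,516),interpolation=cv2.INTER_CUBIC))
```

```text
[ 0.61090333 -0.17464453  0.22928192] [-179.35773233    1.60680217    1.0541933 ] [0.40897433 0.14500166 0.52008539]
```

View pics/w2b.png

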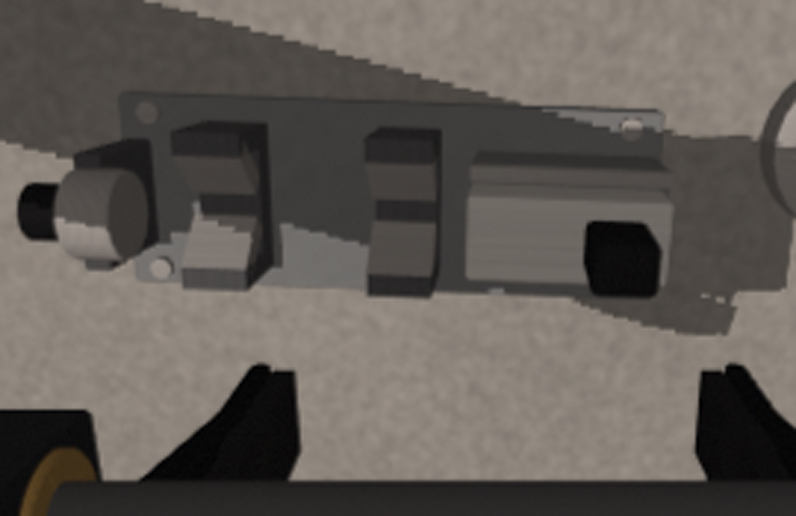

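Run:
```python
from h import *
c=load('w2'); k=2.948
f=lambda u,v,z:np.round(ray(c,90+u/k,100+v/k,z),4)
for n,u,v,z in [('LS-54',184,288,.0535),('LS-26',248,290,.0535),('RS26',368,293,.0535),('RS54',433,296,.0535),('RN26',366,160,.0535),('RN54',436,163,.0535),('LN-54',175,156,.0535),('LN-26',248,156,.0535),('gripSW',588,294,.118),('gripSE',657,297,.118),('barSW',467,279,.08),('barNW',469,190,.08),('plate NW',121,93,.012),('plate NE',664,110,.012),('probe face',125,222,.062)]:
    print(n,f(u,v,z))
```

```text
LS-54 [ 0.4703 -0.2076  0.0535]
LS-26 [ 0.4983 -0.2077  0.0535]
RS26 [ 0.5505 -0.2077  0.0535]
RS54 [ 0.5787 -0.2084  0.0535]
RN26 [ 0.5512 -0.1501  0.0535]
RN54 [ 0.5802 -0.1507  0.0535]
LN-54 [ 0.4718 -0.1501  0.0535]
LN-26 [ 0.5023 -0.1495  0.0535]
gripSW [ 0.6393 -0.1849  0.118 ]
gripSE [ 0.6632 -0.1854  0.118 ]
barSW [ 0.5949 -0.1922  0.08  ]
barNW [ 0.5954 -0.1565  0.08  ]
plate NW [ 0.4323 -0.1284  0.012 ]
plate NE [ 0.6792 -0.1311  0.012 ]
probe face [ 0.4518 -0.1767  0.062 ]
```

arm_command(translation=[[-1.7,-5.8,0],[-1.7,-5.8,0],[-1.7,-5.8,0],[-1.7,-5.8,0],[-1.7,-5.8,0],[-1.7,-5.8,0],[0,0,0]], twist=[0,0,0,0,0,0,0])

```text
time_s: 5.5
tool_pos: [0.502, 0.1854, 0.2265]
tool_rot: [-179.2, 2.0, 1.3]
force: [-0.3, -0.5, -0.5]
grip_width: 0.087
```

arm_command(translation=[[0,0,0],[0,0,0],[0,0,0],[0,0,0],[0,0,0],[0,0,0],[0,0,0],[0,0,0]], twist=[-10.2,-10.2,-10.2,-10.2,-10.2,-10.2,-10.2,0])

```text
time_s: 6.5
tool_pos: [0.505, 0.1847, 0.2161]
tool_rot: [-177.3, -0.0, 74.8]
force: [-0.8, 0.5, -0.2]
grip_width: 0.0871
```

Run:
```python
from h import *
c=cam('wrist'); save(c,'w3'); o=T()[1];print(o['tool_pos'],o['tool_rot'],o['qpos'])
cv2.imwrite('pics/w3b.png',cv2.resize(c['img'],(796,597),interpolation=cv2.INTER_CUBIC))
```

```text
[0.5049676  0.18460363 0.21609465] [-1.77253945e+02 -2.86468535e-02  7.47517583e+01] [ -5.5067939    7.55536243 -17.71906034  97.3080122    0.58018643
  77.62799336  51.49327775]
```

View pics/w3b.png

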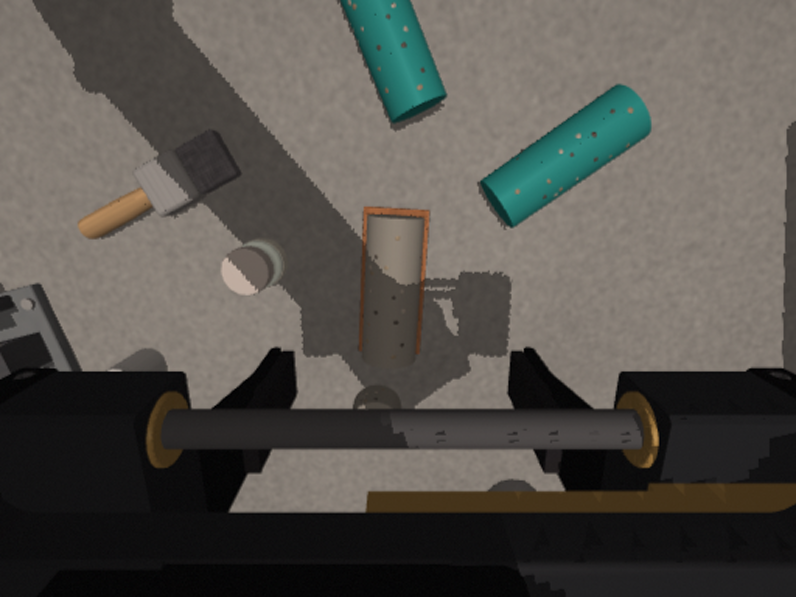

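Run:
```python
from h import *
c=load('w3'); k=796/512; M=c['X']@np.linalg.inv(np.array(c['hand_eye']))
f=lambda u,v,z:ray(c,u/k,v/k,z)
fc=(f(364,208,.006)+f(430,212,.006))/2; w=np.linalg.norm(f(364,208,.006)-f(430,212,.006))
d=f(388,368,.052)-f(395,220,.052); d/=np.linalg.norm(d)
L=f(359,350,.03)-f(367,222,.03); Rr=f(419,350,.03)-f(424,222,.03)
e=f(359,350,.006)-f(364,208,.006)
for v in(d,L,Rr,e): print(np.degrees(np.arctan2(v[1],v[0])))
near=f(388,368,.052); far=f(395,221,.052)
print('w',w,'fc',fc,'mid cradle',fc+.065*d,'near',near,'mid core',near-.06*d, 'far',far,np.linalg.norm(near-far))
a=f(361,300,.03);b=f(422,300,.03);print('axis pt',(a+b)/2,np.linalg.norm(a-b))
print(M[:3,3],np.degrees(np.arctan2(M[1,0],M[0,0])), M[:3,2])
```

```text
-18.132211667647
-19.909832786998102
-16.714132051751164
-18.44755832744545
w 0.05569269999512148 fc [0.45162523 0.19531754 0.006     ] mid cradle [0.51339739 0.17508884 0.006     ] near [0.56878484 0.15607185 0.052     ] mid core [0.51176438 0.1747445  0.052     ] far [0.45685543 0.19276266 0.052     ] 0.11778967151104867
axis pt [0.52002687 0.17204531 0.03      ] 0.05064021600005154
[0.50501165 0.18471014 0.21614033] 74.83234205855292 [-0.04600401  0.01322486 -0.99885371]
```

```bash
cat > go.py <<'E'
import sys
from h import *
x,y,z,yaw=map(float,sys.argv[1:5]); M,o=T()
cur=np.degrees(np.arctan2(M[1,0],M[0,0]))
print('tool cm',np.round(M[:3,:3].T@(np.array([x,y,z])-M[:3,3])*100,2),'twist',round((cur-yaw+180)%360-180,2),o['tool_pos'].round(4),o['tool_rot'].round(2),o['force'].round(1),o['grip_width'].round(4),o['time_s'])
E
python3 go.py .5125 .1748 .09 71.8
```

```text
Traceback (most recent call last):
  File "go.py", line 5, in <module>
    print('tool cm',np.round(M[:3,:3].T@(np.array([x,y,z])-M[:3,3])*100,2),'twist',round((cur-yaw+180)%360-180,2),o['tool_pos'].round(4),o['tool_rot'].round(2),o['force'].round(1),o['grip_width'].round(4),o['time_s'])
                                                                                                                                                                                    ^^^^^^^^^^^^^^^^^^^^^
AttributeError: 'float' object has no attribute 'round'
```

```bash
sed -i "s/o\['grip_width'\].round(4)/round(o['grip_width'],4)/" go.py
python3 go.py .5125 .1748 .09 71.8
```

```text
tool cm [-0.75  1.59 12.55] twist 2.95 [0.505  0.1846 0.2161] [-1.7725e+02 -3.0000e-02  7.4750e+01] [-0.3 -0.4 -0.3] 0.0872 6.55
```

arm_command(translation=[[-0.4,0.8,4],[-0.4,0.8,4],[0,0,4],[0,0,0]], twist=[1.5,1.4,0,0])

```text
time_s: 7.05
tool_pos: [0.5146, 0.1737, 0.0918]
tool_rot: [-177.3, 0.1, 71.0]
force: [0.5, -0.2, 1.1]
grip_width: 0.0869
```

```bash
python3 go.py .5125 .1748 .011 71.8
```

```text
tool cm [0.05 0.15 8.09] twist -0.82 [0.5146 0.1737 0.0918] [-1.7731e+02  7.0000e-02  7.0980e+01] [ 0.5 -0.2  1.1] 0.0869 7.05
```

arm_command(translation=[[0,0.1,3],[0,0.1,3],[0,0,1],[0,0,0]], twist=[-0.6,0,0,0])

```text
time_s: 7.55
tool_pos: [0.5194, 0.1758, 0.0269]
tool_rot: [-177.8, -0.3, 71.2]
force: [0.3, -0.6, 0.7]
grip_width: 0.087
```

```bash
python3 go.py .5125 .1748 .012 71.8
```

```text
tool cm [-0.33 -0.57  1.51] twist -0.58 [0.5194 0.1758 0.0269] [-177.79   -0.3    71.22] [ 0.3 -0.6  0.7] 0.087 7.55
```

arm_command(translation=[[-0.2,-0.4,0.8],[-0.1,-0.3,0.6],[0,0,0.1]], twist=[-0.5,0,0])

```text
time_s: 7.92
tool_pos: [0.513, 0.1762, 0.0145]
tool_rot: [-178.0, -0.5, 71.7]
force: [0.4, 0.1, -0.5]
grip_width: 0.0874
```

```bash
python3 go.py .5125 .1748 .012 71.8
```

```text
tool cm [-0.15  0.    0.25] twist -0.08 [0.513  0.1762 0.0145] [-178.04   -0.47   71.72] [ 0.4  0.1 -0.5] 0.0874 7.925
```

arm_command(translation=[[-0.1,0,0.25],[0,0,0.1],[0,0,0.05],[0,0,0.05],[0,0,0.03],[0,0,0.03],[0,0,0.03],[0,0,0.03]], twist=[0,0,0,0,0,0,0,0], grip=0, force=40)

```text
time_s: 8.93
tool_pos: [0.513, 0.175, 0.0098]
tool_rot: [-178.1, -0.5, 71.7]
force: [-1.9, -0.9, 5.7]
grip_width: 0.0449
```

arm_command(translation=[[0,0,-1],[0,0,-2.5],[0,0,-4],[0,0,-4],[0,0,-4],[0,0,-2],[0,0,0]], twist=[0,0,0,0,0,0,0])

```text
time_s: 9.8
tool_pos: [0.5147, 0.1708, 0.1854]
tool_rot: [-177.6, -0.2, 71.7]
force: [0.5, 0.2, -4.5]
grip_width: 0.0451
```

```bash
python3 go.py .5243 -.1743 .18 89.5
```

```text
tool cm [-32.47  11.73  -0.06] twist -17.75 [0.5147 0.1708 0.1854] [-177.63   -0.2    71.75] [ 0.5  0.2 -4.5] 0.0451 9.8
```

arm_command(translation=[[0,0,0],[0,0,0],[-5.5,0.2,0],[-5.5,0.2,0],[-5.5,0.2,0],[-5.5,0.2,0],[-5.5,0.2,0],[-5.5,0.2,0],[0,0,0]], twist=[-9,-8.5,0,0,0,0,0,0,0])

```text
time_s: 10.92
tool_pos: [0.5177, -0.1676, 0.1619]
tool_rot: [-176.5, -1.0, 90.1]
force: [-0.7, 1.1, -4.5]
grip_width: 0.0451
```

```bash
python3 go.py .5243 -.1743 .17 89.5
```

```text
tool cm [-0.65  0.61 -0.86] twist 0.62 [ 0.5177 -0.1676  0.1619] [-176.55   -0.99   90.12] [-0.7  1.1 -4.5] 0.0451 10.925
```

arm_command(translation=[[-0.6,0.4,1.5],[0,0,1.5],[0,0,0],[0,0,0]], twist=[0.5,0,0,0])

```text
time_s: 11.42
tool_pos: [0.518, -0.1693, 0.1251]
tool_rot: [-176.2, -1.2, 89.8]
force: [-0.4, -0.2, -4.0]
grip_width: 0.0452
```

```bash
python3 - <<'E'
from h import *
c=cam('wrist'); save(c,'w4'); s=cam('side'); save(s,'s4'); q=cam('scene'); save(q,'q4')
cv2.imwrite('pics/w4b.png',cv2.resize(c['img'][60:300],(796,373),interpolation=cv2.INTER_CUBIC))
cv2.imwrite('pics/s4b.png',np.hstack([cv2.resize(i,(398,398),interpolation=cv2.INTER_CUBIC) for i in (s['img'][180:300,250:370],q['img'][120:255,115:250])]))
E
python3 go.py .5243 -.1743 .10 89.5
```

```text
tool cm [-0.51  0.77  2.52] twist 0.28 [ 0.5183 -0.1697  0.1258] [-176.23   -1.15   89.78] [ 0.5  0.3 -3.3] 0.045 11.575
```

View pics/w4b.png

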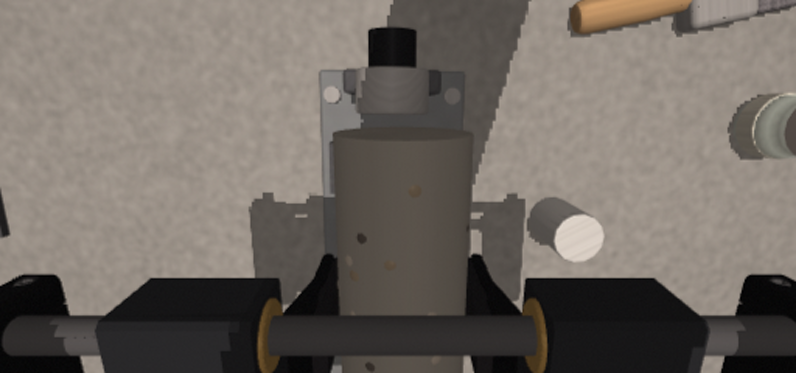

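View pics/s4b.png

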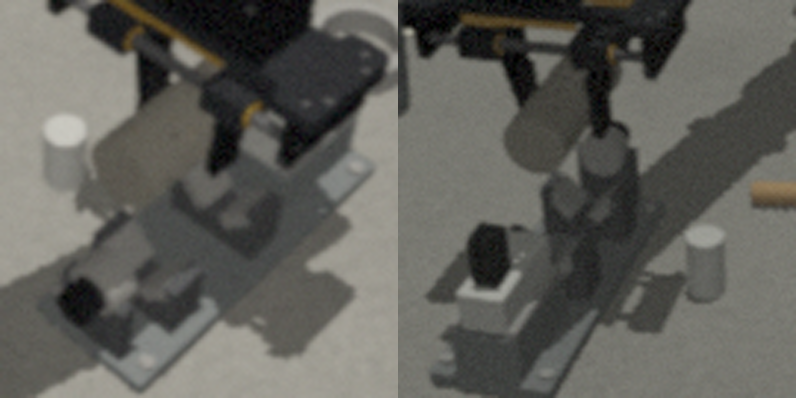

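Run:
```python
from h import *
c=load('w4'); k=796/512
f=lambda u,v,z:ray(c,u/k,60+v/k,z)
e=f(403,139,.168); print('end',e,'mid x',e[0]+.06)
a=f(402.5,135,.155);b=f(404.5,280,.155);d=b-a;print('axis',a,b,np.degrees(np.arctan2(d[1],d[0])))
print('plate',f(321,72,.012),f(464,72,.012)); print('probe',f(392.5,48,.062),f(392,90,.078))
print('sideN-S',f(320,72,.012),f(321,180,.012))
```

```text
end [ 0.45796545 -0.16959977  0.168     ] mid x 0.5179654542872674
axis [ 0.45778163 -0.1694487   0.155     ] [ 0.50598402 -0.16891652  0.155     ] 0.6325527182728312
plate [ 0.42967159 -0.21600707  0.012     ] [ 0.42984845 -0.12830564  0.012     ]
probe [ 0.42154049 -0.1722404   0.062     ] [ 0.44219959 -0.17264823  0.078     ]
sideN-S [ 0.42967036 -0.21661642  0.012     ] [ 0.49657398 -0.21904477  0.012     ]
```

arm_command(translation=[[-0.4,0.6,0.8],[0,0.1,0.5],[0,0,0]], twist=[1,0,0])

```text
time_s: 11.95
tool_pos: [0.5256, -0.1739, 0.1122]
tool_rot: [-176.3, -1.0, 88.7]
force: [-0.3, -0.6, -4.9]
grip_width: 0.045
```

```bash
python3 go.py .5243 -.1737 .06 88.8
```

```text
tool cm [-0.08  0.21  5.21] twist -0.07 [ 0.5256 -0.1739  0.1122] [-176.31   -1.05   88.73] [-0.3 -0.6 -4.9] 0.045 11.95
```

arm_command(translation=[[0,0.1,1.5],[0,0.1,1.5],[0,0,1],[0,0,0.5]], twist=[0,0,0,0])

```text
time_s: 12.45
tool_pos: [0.5242, -0.1729, 0.0635]
tool_rot: [-176.3, -1.1, 88.7]
force: [-0.1, -0.2, -4.2]
grip_width: 0.0451
```

```bash
python3 go.py .5243 -.1737 .043 88.8
```

```text
tool cm [-0.12  0.15  2.05] twist -0.08 [ 0.5242 -0.1729  0.0635] [-176.26   -1.06   88.72] [-0.1 -0.2 -4.2] 0.0451 12.45
```

arm_command(translation=[[-0.1,0.1,0.6],[0,0,0.5],[0,0,0.2]], twist=[0,0,0])

```text
time_s: 12.82
tool_pos: [0.5244, -0.1738, 0.0496]
tool_rot: [-176.3, -1.1, 88.7]
force: [-0.7, -0.1, -4.0]
grip_width: 0.0451
```

```bash
python3 go.py .5243 -.1737 .043 88.8
```

```text
tool cm [-0.01  0.03  0.66] twist -0.08 [ 0.5244 -0.1738  0.0496] [-176.27   -1.06   88.72] [-0.7 -0.1 -4. ] 0.0451 12.825
```

arm_command(translation=[[0,0,0.25],[0,0,0.2]], twist=[0,0])

```text
time_s: 13.08
tool_pos: [0.5246, -0.1738, 0.0453]
tool_rot: [-176.3, -1.0, 88.7]
force: [0.3, 1.3, -3.4]
grip_width: 0.0451
```

arm_command(translation=[[0,0,0.15]], twist=[0])

```text
time_s: 13.2
tool_pos: [0.5246, -0.1737, 0.044]
tool_rot: [-176.3, -1.0, 88.7]
force: [-0.1, 1.4, -2.6]
grip_width: 0.0452
```

arm_command(translation=[[0,0,0.12]], twist=[0])

```text
time_s: 13.32
tool_pos: [0.5246, -0.1736, 0.0432]
tool_rot: [-176.3, -1.1, 88.7]
force: [-3.9, 1.5, 3.6]
grip_width: 0.0451
```

arm_command(translation=[[0,0,0.1]], twist=[0])

```text
time_s: 13.45
tool_pos: [0.5246, -0.1736, 0.0432]
tool_rot: [-176.4, -1.0, 88.7]
force: [-4.7, 1.2, 5.9]
grip_width: 0.0455
```

arm_command(translation=[[0,0,0.12],[0,0,0.12]], twist=[0,0])

```text
time_s: 13.7
tool_pos: [0.5246, -0.1736, 0.0432]
tool_rot: [-176.4, -1.0, 88.8]
force: [-4.6, 1.2, 6.7]
grip_width: 0.0449
```

arm_command(translation=[[0,0,0.18]], twist=[0])

```text
time_s: 13.82
tool_pos: [0.5246, -0.1736, 0.0431]
tool_rot: [-176.4, -1.0, 88.8]
force: [-6.8, 2.2, 11.2]
grip_width: 0.0451
```

Run:
```python
from h import *
c=cam('wrist'); o=T()[1]; print(o['force'],o['wrist_torque'],o['tool_pos'],o['tool_rot'],o['time_s'])
s=cam('side'); save(s,'s5'); q=cam('scene'); save(q,'q5');save(c,'w5'); print(T()[1]['force'])
A=cv2.resize(c['img'][80:260,140:380],(796,597),interpolation=cv2.INTER_CUBIC)
B=np.hstack([cv2.resize(i,(398,398),interpolation=cv2.INTER_CUBIC) for i in (s['img'][180:300,250:370],q['img'][130:250,115:235])])
cv2.imwrite('pics/s5b.png',B); cv2.imwrite('pics/w5b.png',A)
```

```text
[-5.05663573  1.80351198  8.43067823] [0.51209967 0.96185456 0.12492775] [ 0.52466429 -0.17363827  0.04312337] [-176.37736695   -1.03048434   88.76440043] 13.875
[-4.41788529  1.34671609  8.30396895]
```

View pics/s5b.png

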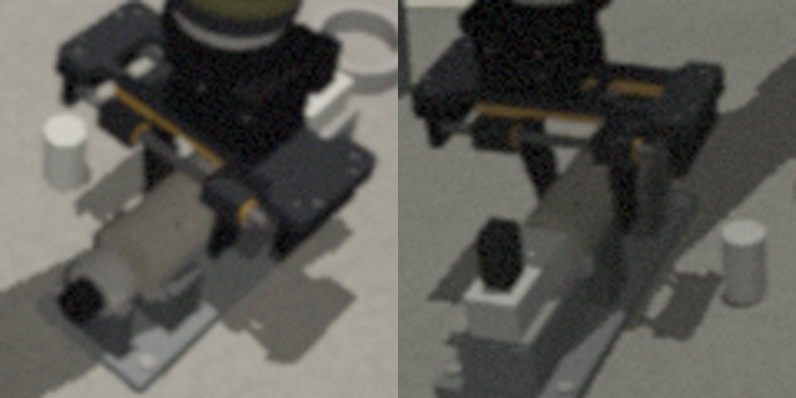

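View pics/w5b.png

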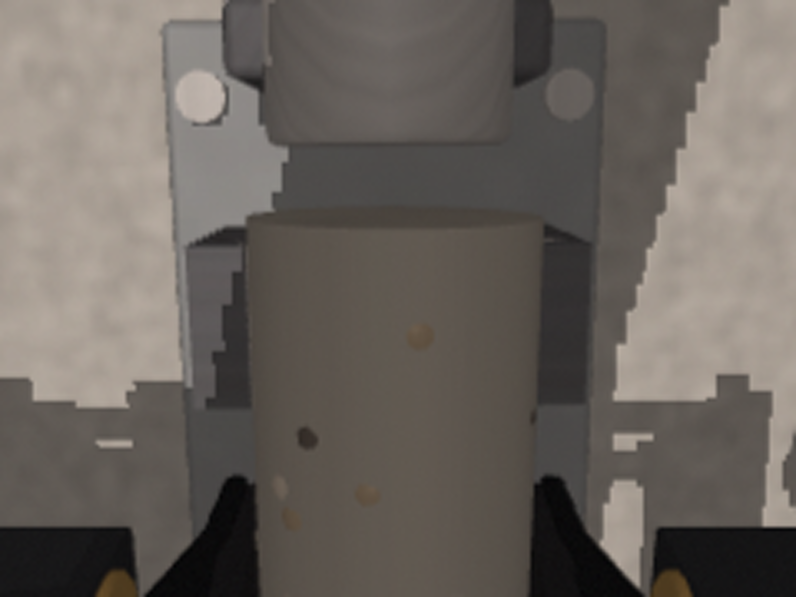

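arm_command(translation=[[0,0,0.22],[0,0,0.27]], twist=[0,0])

```text
time_s: 14.22
tool_pos: [0.5246, -0.1737, 0.043]
tool_rot: [-176.4, -1.0, 88.8]
force: [-7.6, 1.8, 17.3]
grip_width: 0.045
```

Run:
```python
from h import *
Rg=R.from_euler('xyz',[-178.1,-.5,71.7],degrees=True).as_matrix()
M,o=T(); a=np.radians(-18.2); v=M[:3,:3]@Rg.T@np.array([np.cos(a),np.sin(a),0]); print('core axis if fixed in hand',v)
print(o['force'],o['wrist_torque'],o['tool_pos'],o['tool_rot'],o['time_s'])
c=load('w5');k=796/240
f=lambda u,v,z:ray(c,140+u/k,80+v/k,z)
print('probe face',f(390,143,.08),'core end',f(395,228,.085))
```

```text
core axis if fixed in hand [ 0.99938086 -0.01883471 -0.02971789]
[-7.62302919  1.81289264 17.33292475] [0.76775695 1.6199479  0.19603859] [ 0.52464959 -0.17371398  0.04299057] [-176.39587299   -1.01372396   88.79011175] 14.225
probe face [ 0.45326447 -0.17309137  0.08      ] core end [ 0.46427153 -0.17274968  0.085     ]
```

arm_command(translation=[[0,0,0.05],[0,0,0.05],[0,0,0.05]], twist=[0,0,0], grip=62)

```text
time_s: 14.6
tool_pos: [0.5267, -0.1745, 0.0431]
tool_rot: [-176.7, -0.9, 88.8]
force: [0.3, 0.2, -1.1]
grip_width: 0.0537
```

```bash
python3 go.py .5243 -.1737 .043 88.8
```

```text
tool cm [ 0.08 -0.24  0.02] twist -0.02 [ 0.5267 -0.1745  0.0431] [-176.69   -0.92   88.78] [ 0.3  0.2 -1.1] 0.0537 14.6
```

arm_command(translation=[[0.05,-0.15,0.05],[0,0,0.05],[0,0,0.05],[0,0,0.05],[0,0,0.05]], twist=[0,0,0,0,0], grip=0, force=40)

```text
time_s: 15.22
tool_pos: [0.525, -0.1741, 0.0421]
tool_rot: [-176.7, -0.9, 88.8]
force: [-2.4, 0.7, 5.0]
grip_width: 0.0451
```

arm_command(translation=[[0,0,0.2],[0,0,0.2]], twist=[0,0])

```text
time_s: 15.48
tool_pos: [0.525, -0.174, 0.042]
tool_rot: [-176.7, -0.9, 88.8]
force: [-5.3, 1.3, 15.0]
grip_width: 0.0446
```

arm_command(translation=[[0,0,0.25],[0,0,0.25]], twist=[0,0])

```text
time_s: 15.72
tool_pos: [0.5251, -0.174, 0.042]
tool_rot: [-176.7, -0.9, 88.8]
force: [-6.7, 1.6, 17.0]
grip_width: 0.045
```

Run:
```python
from h import *
F=[]
for i in range(4):
    c=cam('wrist' if i%2 else 'scene'); F.append(T()[1]['force'].round(1).tolist())
    save(c,'f%d'%i)
s=cam('side'); save(s,'s6'); print(F,T()[1]['tool_pos'],T()[1]['force'])
q=load('f2')['img']; w=load('f3')['img']
B=np.hstack([cv2.resize(i,(398,398),interpolation=cv2.INTER_CUBIC) for i in (w[80:240,180:340],q[130:250,115:235])])
cv2.imwrite('pics/f.png',B)
```

```text
[[-6.5, 1.4, 17.2], [-6.2, 2.3, 16.8], [-5.8, 2.1, 16.6], [-6.0, 2.2, 15.7]] [ 0.52509049 -0.17405246  0.04197664] [-5.56040681  2.07257506 17.77843923]
```

View pics/f.png

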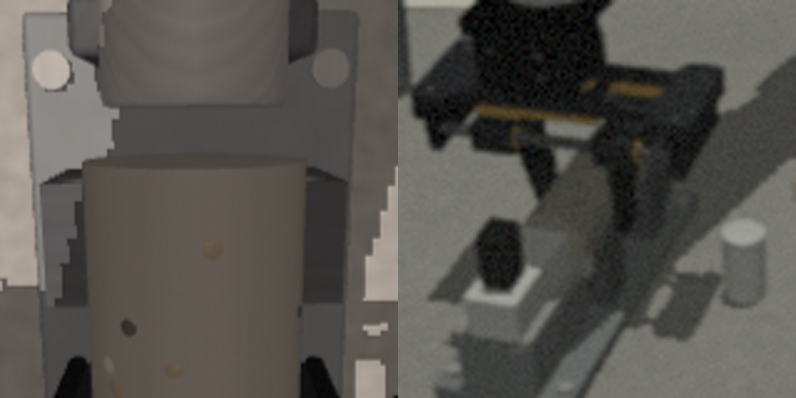

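Run:
```python
from h import *
print(ray(load('f2'),145.8,206.3,.1015), T()[1]['force']); print(env.sign_off()); print(T()[1]['force'],T()[1]['time_s'])
```

```text
[ 0.6551113  -0.17456972  0.1015    ] [-5.56040681  2.07257506 17.77843923]
the job is handed in; nothing more can be done
None
the job is handed in; nothing more can be done
```

The slide is out at its stop, and I handed the job in with the core still gripped and pressed down in the V-block. No verdict was reported.

- **Slide:** I pulled the black grip along x until it stopped moving at about 30 N. In the last scene picture the grip is at x ≈ 0.655 m. With the V's middle estimated at 0.524 m, that puts the joint at about 0.045–0.048, which is at the stop within camera error.
- **Core:** I lifted it from its cradle, turned it parallel to the rig and lowered it into the V. The wrist view suggested the tool's tilt was carrying over to the core, by up to about 0.03 rad. I opened the grip briefly so the core could settle on both saddles, then regripped at 40 N.
- **Last checks:** The gap to the probe measured about 11 mm before I regripped, so the core is about 1 mm off centre along the V. It looked much the same afterwards. The core looked parallel and centred across the V.
- **Force:** The upward force on the tool held steady at 16–18 N, slightly above the 15 N asked for. I estimate 14–16 N on each flank, far below the 50 N limit.
- **Not clean:**
  - The tool kept a tilt of about 3.4°, and a sideways force of about 6 N along the V remained.
  - The two flank forces and the core's final angle could not be measured directly.
- **Other things on the bench:** I touched none of the bystanders. The run took about 16 s.

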